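# Set out one more bobbin from the plunger dispenser

### The arm

A 6-joint arm with a two-finger parallel gripper is mounted at the origin on the work surface. World frame = base frame: x ahead of the robot, y to its left, z up, the work surface at z = 0. Lengths are in mm, angles in rad, forces in N, time in s.
With the tool pointing down it reaches from about 300 to 850 mm from the base axis. Payload 5.4 kg.
Tool frame: the origin (TCP) lies midway between the tips of the shut fingers; the grasp point (between the pads) lies 19 mm behind it; z points along the fingers, y is the line along which they close (so a half turn about z gives the same grasp; the last joint's range is limited). The gripper opens to 85 mm and grips with 20 to 120 N. Pads are 22 mm wide; open, the fingers measure 114 mm over their backs; the gripper's body (76 mm by 85 mm) begins 54 mm behind the grasp point. The pads swing forward as they close: fully open they stand 13 mm farther back than shut.
Start: joints at [-1.327, 0.158, 1.597, -0, 1.386, -0.21], TCP at [252.046, -516.797, 231.299] pointing down, gripper open.
Joint ranges: [-2.91, 2.91], [-0.94, 2.29], [0.18, 2.7], [-1.29, 4.43], [0.17, 2.64], [-3, 3]. Speed limits (rad/s): [2.57, 2.57, 3.14, 3.14, 3.14, 3.14].

### API

Orientations are given as [roll, pitch, yaw] about the fixed x, y, z axes, in that order (R = Rz(yaw) Ry(pitch) Rx(roll)).
In Python, from cell import r gives the robot as it stands. The module is installed in compiled form; this text tells all that it offers.
- The arm moves only by the tool send_rows, never from a script. Its argument "increments" is a list of rows, each a list of 5 numbers: the shift along the world's x, y, z in m, then the turn about the world's z in degrees, then the opening, from 0 (shut) to 1 (fully open). A call has 1 to 8 rows; each row is the pose to reach, as a shift and turn from the pose commanded when the call began; what a row does not reach only later rows make up. A row lasts 1/8 s, in which the tool goes at most 62.5 mm and 10.7 degrees, less where a joint would pass 70% of its speed; a pose out of reach is approached as far as the arm can. A call with a gripper value outside its range is refused whole. The fingers move at their own pace and stop on an object; the grip force is fixed at half the most. Time passes only in rows, so rows that repeat a pose let the fingers close. It gives the time, the measured TCP pose, the force, the opening and the grip force at its end, in the units of the state.
- r.read_state(): the state, without advancing time (a new reading comes with each control period).
- r.capture(name): name is "scene" or "side" or "wrist"; returns (picture, depth): 384x512x3 uint8, red, green, blue; 384x512 float32, mm along the optical axis (not along the pixel's ray), 0 where there is no reading.
- r.camera_info(name): a dict with "intrinsics" (3x3 intrinsics, pixels), "eye" and "orientation" of the camera in the world; the wrist camera has in their place "hand_eye" (4x4, takes a point from camera to tool coordinates, whose origin is the TCP and whose axes are the flange's). Camera axes: x right, y down, z forward; pixel columns grow to the right and rows downward; lengths in mm; the calibration is good to about 2 mm. A picture is of the moment at which its call begins: read the wrist's pose just before it. camera_info takes no time and is no camera call.
- r.hand_in(): hands the job in; it is judged then, once.
The state is a dict: "t": time; "joint_positions": joint angles; "dq": joint speeds; "effort": joint torques, N m; "position": TCP position; "tool_rot": TCP orientation; "wrist_force": force on the tool from outside, world axes, zero at the start; "ft_torque": the same for the moment, N m; "width": opening from 0.0 (shut) to 1.0 (fully open); "grasp_force": force on a finger pad.
Only numpy, scipy, OpenCV 4.12 (cv2) and the standard library are available. Lean on these libraries where they do the work, as an engineer would, in place of code of your own. Each camera call takes 0.05 s, during which the arm holds its last target. There are 200 camera calls.

### The job

Press the bobbin dispenser's plunger fully down once and let it come up again, so that a single bobbin slides out onto the tray. Then nudge that bobbin along the tray with the fingertips, without picking it up, until it lies flat and wholly on the empty felt pad at the end opposite the bobbin that is already waiting, and move clear. Leave the waiting bobbin, the rest of the stack and everything else on the bench where they are.

Things in the scene. Friction and masses are not known exactly. Their poses are not given: they have to be found in the camera images.
- dispenser: Bobbin dispenser screwed to the bench (sizes in mm). Origin on the bench under the magazine's axis; x points from the tray to the plunger, y along the tray, z up. Upright square magazine 38 x 38, open top 75 above the bench, clear window on its -x side with a 17.5 high outlet below. White housing behind it: x 20 to 90, y -22 to 22, top 75 above the bench, plunger on top.
- outlet (a point): Point on the tray floor where the dispensed bobbin comes to lie (farther out if pressed fast), about 53 in front (-x) of the magazine axis; axes parallel to the dispenser's. The flat aluminium tray floor is 12 above the bench; inside its walls it spans x -92 to -20 and y -121 to 121 of the dispenser. Front lip 7, back and end walls 9 above the floor.
- plunger (a joint): Travel of the plunger in m: 0 = up, 0.018 = fully down. Pressed straight down; a spring brings it back up when let go. It takes about 3.5 N to start and 7.5 N to hold at the bottom, a little more when pressed fast. It drives a hidden blade that moves three times as far and pushes the lowest bobbin out; the stack drops one place when the plunger comes up.
- plunger_top (a point): Centre of the flat top of the plunger's round black knob (32 diameter), 58 behind the magazine axis in the dispenser's own +x and 113 above the bench when up; it moves down with the plunger. Own axes parallel to the dispenser's.
- bobbin_1: The bobbin to be dispensed: a wound spool with aluminium flanges and dark red thread, 30 diameter x 15 high, about 20 g, lying flat, the lowest of four in the magazine at the start. Origin at the centre of its underside, z along its axis.
- waiting_bobbin: A bobbin just like it, already dispensed, lying flat on the felt at one end of the tray. Origin at the centre of its underside.
- free_pad: The empty grey felt inlay at one end of the tray (which end varies), 72 x 56 (the long way across the tray), level with the tray floor, filling the tray from lip to back wall and up to the end wall. Origin at its centre on the tray floor, 93 along the tray from the outlet and 56 in front of the magazine axis; axes parallel to the dispenser's. The other end has the same inlay, with the waiting bobbin on it.
- bobbin_2: Same kind of bobbin, number 2 from the bottom of the stack in the magazine; to stay in there. Origin at the centre of its underside.
- bobbin_3: Same kind of bobbin, number 3 from the bottom of the stack in the magazine; to stay in there. Origin at the centre of its underside.
- bobbin_4: Same kind of bobbin, number 4 from the bottom of the stack in the magazine; to stay in there. Origin at the centre of its underside.
- thread_reel: Bystander, loose, to be left alone: tall reel of dark red thread, 42 diameter x 58 high, standing beside the mechanism housing, behind the tray. Origin at the centre of its underside.
- ribbon_spool: Bystander, loose, to be left alone: flat white ribbon spool, 70 diameter x 20 high, lying on the other side of the housing. Origin at the centre of its underside.
- bulldog_clip: Bystander, loose, to be left alone: steel bulldog clip, about 50 x 44 x 20, lying in front of the tray. Origin at the centre of its underside.
- tape_measure: Bystander, loose, to be left alone: round white tape measure, 52 diameter x 16 high with a small steel tab, lying in front of the tray. Origin at the centre of its underside.
- glue_stick: Bystander, loose, to be left alone: glue stick, 29 diameter x 83 high, standing beyond one end of the tray. Origin at the centre of its underside.
- phone: Bystander, loose, to be left alone: phone lying screen up, 147 x 72 x 9, off to the left. Origin at the centre of its underside.
- hole_punch: Bystander, loose, to be left alone: desk hole punch, 115 x 90 x about 85 high, off to the left. Origin at the centre of its underside.

How it is judged (in metres and radians):
On the way, in this order (a step that is already met when the one before it is completed fails the run):
1. the plunger is pressed down (at least 15 of its 18 mm) (value of joint plunger above 0.015 m), for 0.04 s.
2. the plunger is up again and one bobbin lies out on the tray, clear of the outlet (value of joint plunger below 0.003 m and x of bobbin_1 in the frame of dispenser below -0.036 m), for 0.1 s.
At the end, for the whole second after the job is handed in: the dispensed bobbin rests flat on the empty felt pad (centre within 16 mm of the pad's along the tray, 24 mm across), the plunger is up, the other three bobbins are in the magazine, the waiting bobbin is within 10 mm and the bystanders within 20 mm of their starts (x of bobbin_1 in the frame of free_pad between -0.024 and 0.024 m and y of bobbin_1 in the frame of free_pad between -0.016 and 0.016 m and z of bobbin_1 in the frame of dispenser between 0.009 and 0.015 m and angle between bobbin_1's own z axis and vertical below 0.1 rad and linear speed of bobbin_1 below 0.01 m/s and value of joint plunger below 0.003 m and distance of waiting_bobbin from where it was at the start of the episode below 0.01 m and not (x of any of bobbin_2, bobbin_3, bobbin_4 in the frame of dispenser below -0.015 m or z of bobbin_2 in the frame of dispenser above 0.037 m or z of bobbin_3 in the frame of dispenser above 0.052 m or z of bobbin_4 in the frame of dispenser above 0.067 m) and not (distance of any of thread_reel, ribbon_spool, bulldog_clip, tape_measure, glue_stick, phone, hole_punch from where it was at the start of the episode above 0.02 m)); the robot touches nothing.
It fails at once if the dispensed bobbin is lifted (its underside centre more than 10 mm above the tray floor) (z of bobbin_1 in the frame of dispenser above 0.022 m).
It fails at once if the dispensed bobbin leaves the tray (x of bobbin_1 in the frame of dispenser below -0.097 m or z of bobbin_1 in the frame of dispenser below 0.007 m).
It fails at once if a second bobbin leaves the magazine (x of any of bobbin_2, bobbin_3, bobbin_4 in the frame of dispenser below -0.015 m or z of bobbin_2 in the frame of dispenser above 0.037 m or z of bobbin_3 in the frame of dispenser above 0.052 m or z of bobbin_4 in the frame of dispenser above 0.067 m).
It fails at once if the waiting bobbin is moved by more than 10 mm (distance of waiting_bobbin from where it was at the start of the episode above 0.01 m).
It fails at once if a bystander is moved by more than 20 mm (distance of any of thread_reel, ribbon_spool, bulldog_clip, tape_measure, glue_stick, phone, hole_punch from where it was at the start of the episode above 0.02 m).
It also fails if it takes over 42 s, if anything falls off the work surface, if the arm or the gripper's body presses on something with over 40 N, if the wrist force passes 120 N, or if a joint passes its speed limit or range.

## Working session

There is one attempt and no reset: what is moved stays moved. The work goes in short steps, Python scripts to look and compute and a tool call to move; the robot and the scene stay as the last step left them, time stands still between calls to the robot, and variables do not carry over. Pictures are saved under pics/ and viewed, at most 10 in all, crops included, and the job is handed in when it is done.

Besides the shell and the picture viewer there is one more tool, called after "Emit:" by a JSON object that holds its "method" and its "body", one argument or row to a line. send_rows: Moves the arm, as the interface text tells. Its arguments: {"type":"object","properties":{"increments":{"type":"array","items":{"type":"array","items":{"type":"number"}}}},"required":["increments"]}

```bash
mkdir -p pics; python3 - <<'E'
from cell import r
import cv2,numpy as np
for n in ("scene","side"):
    p,d=r.capture(n); cv2.imwrite(f"pics/{n}.png",p[...,::-1]); np.savez(f"{n}.npz",p=p,d=d)
    print(n,r.camera_info(n))
print(r.read_state()); print(r.camera_info("wrist"))
a=cv2.imread("pics/scene.png")
E
```

```text
scene {'intrinsics': array([[421.41814338,   0.        , 255.43083029],
       [  0.        , 421.41814338, 194.33587168],
       [  0.        ,   0.        ,   1.        ]]), 'eye': array([ 942.05488455, -160.83686168,  875.5314494 ]), 'orientation': array([-2.51437244,  0.00932324,  0.91797676])}
side {'intrinsics': array([[372.47309133,   0.        , 259.8395877 ],
       [  0.        , 372.47309133, 187.75785098],
       [  0.        ,   0.        ,   1.        ]]), 'eye': array([330.29940713, 913.24952277, 594.0900386 ]), 'orientation': array([-2.15083407, -0.02174472, -2.91071244])}
{'t': 0.1, 'joint_positions': array([-1.32707291e+00,  1.59023134e-01,  1.59810177e+00,  4.05464343e-06,
        1.38620867e+00, -2.10080213e-01]), 'dq': array([-0.00230183, -0.00120484, -0.00228658,  0.00029187,  0.0003593 ,
        0.00096799]), 'effort': array([ 6.31109356e-05, -3.96989000e+01, -3.32337427e+01, -2.14142879e-04,
        4.18281154e-03,  7.90277795e-06]), 'position': array([ 251.9311956 , -516.26742622,  230.39678384]), 'tool_rot': array([-3.13989084e+00, -3.66945274e-04,  4.53802566e-01]), 'wrist_force': array([-0.16677805, -0.23138526,  0.07758218]), 'ft_torque': array([-0.01008023,  0.05083847, -0.03576339]), 'grasp_force': 0.0, 'width': 0.9984902027917463}
{'intrinsics': array([[327.12992502,   0.        , 258.77330678],
       [  0.        , 327.12992502, 191.85483483],
       [  0.        ,   0.        ,   1.        ]]), 'hand_eye': array([[-4.12119894e-04, -9.45469083e-01, -3.25711596e-01,
         8.40425951e+01],
       [ 9.99999806e-01, -5.41430265e-04,  3.06362326e-04,
         7.19775765e-01],
       [-4.66006223e-04, -3.25711407e-01,  9.45469123e-01,
        -1.43995435e+02],
       [ 0.00000000e+00,  0.00000000e+00,  0.00000000e+00,
         1.00000000e+00]])}
```

View pics/scene.png

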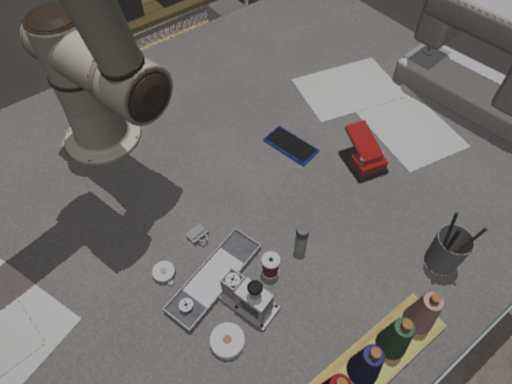

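View pics/side.png

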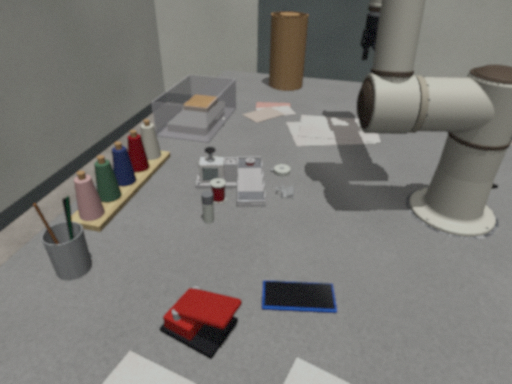

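Scene view: the tray runs from about (165,310) to (260,240), with the waiting bobbin at (186,305) and the empty pad at (240,246). The knob is at (255,287) and the glue stick stands at (302,240), beyond the free end. The side view agrees. Next I'll zoom in.

```bash
cat > h.py <<'E'
import numpy as np,cv2
from scipy.spatial.transform import Rotation as R
from cell import r
def cam(n,st=None):
    c=r.camera_info(n)
    if n=="wrist":
        T=np.eye(4);T[:3,:3]=R.from_euler("xyz",st["tool_rot"]).as_matrix();T[:3,3]=st["position"]
        M=T@c["hand_eye"]; return c["intrinsics"],M[:3,:3],M[:3,3]
    return c["intrinsics"],R.from_euler("xyz",c["orientation"]).as_matrix(),c["eye"]
def ray(C,u,v,z):
    K,Q,e=C; d=Q@np.linalg.inv(K)@[u,v,1]; return e+d*(z-e[2])/d[2]
def proj(C,p):
    K,Q,e=C; q=K@(Q.T@(np.asarray(p)-e)); return q[:2]/q[2]
E
python3 - <<'E'
from h import *
f=np.load("scene.npz");p=f["p"][...,::-1]
c=p[215:365,150:325]; cv2.imwrite("pics/c.png",cv2.resize(c,None,fx=4.5,fy=4,interpolation=cv2.INTER_CUBIC)[:600])
C=cam("scene")
for n,u,v,z in (("knob",255,287,113),("mag",233,280,75),("wait",186,305,27),("reel",270,258,58),("glue",302,230,83),("clip",198,234,15)): print(n,ray(C,u,v,z).round(),)
d=f["d"]; Cm=C
for u,v in((255,287),(210,275),(186,305)):
    q=np.linalg.inv(C[0])@[u,v,1]*d[v,u]; print(u,v,(C[1]@q+C[2]).round(1))
E
```

```text
knob [673.  35. 113.]
mag [620.  18.  75.]
wait [587. -82.  27.]
reel [621. 115.  58.]
glue [620. 204.  83.]
clip [450.  34.  15.]
255 287 [673.2  34.8 112.4]
210 275 [554.2  -1.6  12.4]
186 305 [585.6 -81.8  24.3]
```

View pics/c.png

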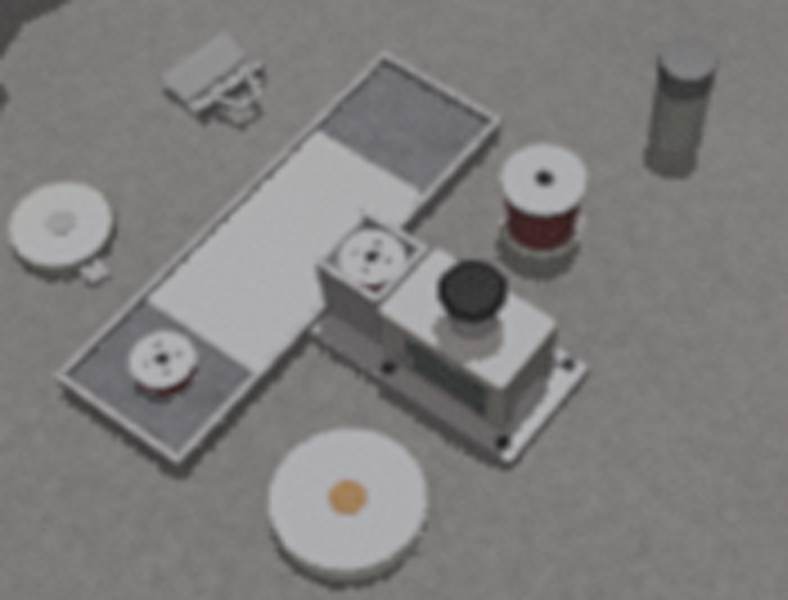

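Enlarged crop: the tray corners are at (385,55), (498,120), (178,462) and (62,377), the magazine top at (371,258), and the knob at (472,290). The free pad is at the +y end. The thread reel stands behind it.

```bash
python3 - <<'E'
from h import *
C=cam("scene")
f=lambda x,y,z: ray(C,150+x/4.5,215+y/4,z)
A=f(385,55,20);B=f(498,120,21);D=f(178,462,21);E=f(62,377,20)
for n,q in zip("ABDE",(A,B,D,E)):print(n,q.round(1))
print("len",np.linalg.norm(A-E),np.linalg.norm(B-D),"wid",np.linalg.norm(A-B),np.linalg.norm(D-E))
for a,b in((E,A),(D,B)): print("yaw",np.degrees(np.arctan2(*(b-a)[1::-1]))-90)
# magazine axis: several estimates
k=f(472,290,113);m=f(371,258,73)
yaw=np.radians(np.mean([np.degrees(np.arctan2(*(b-a)[1::-1]))-90 for a,b in((E,A),(D,B))]))
ex=np.array([np.cos(yaw),np.sin(yaw)]);ey=np.array([-ex[1],ex[0]])
c=(A+B+D+E)[:2]/4
print("k",k,"m",m,"mag from k",k[:2]-58*ex,"from tray",c+56*ex,"yaw",np.degrees(np.arctan2(*(k-m)[1::-1])),np.degrees(yaw))
# knob mask
p=np.load("scene.npz")["p"].max(2); M=(p<60).astype(np.uint8); M[:275]=0;M[305:]=0;M[:,:240]=0;M[:,272:]=0
n,l,s,cc=cv2.connectedComponentsWithStats(M);print(s[1:],cc[1:])
E
```

```text
A [495.7 111.2  20. ]
B [567.  131.1  21. ]
D [ 634.6 -104.3   21. ]
E [ 563.3 -123.3   20. ]
len 244.03065761166127 244.88310719910075 wid 74.07941857429729 73.82813343499323
yaw 16.076575519195572
yaw 16.014906193457136
k [674.07030913  33.8170524  113.        ] m [617.98264948  18.14849808  73.        ] mag from k [618.32991138  17.78558151] from tray [618.96173538  19.14325978] yaw 15.608148043514976 16.045740856326354
[[248 281  14  14 148]
 [241 302   2   2   3]
 [244 304   2   1   2]] [[254.47972973 287.38513514]
 [241.66666667 302.33333333]
 [244.5        304.        ]]
```

Emit:
{"method": "send_rows", "body": {
  "increments": [
    [0.035,0.046,0,6.7,0],
    [0.07,0.092,0,13.4,0],
    [0.105,0.138,0,20,0],
    [0.14,0.184,0,26.7,0],
    [0.175,0.23,0,33.4,0],
    [0.21,0.276,0,40,0],
    [0.245,0.322,0,46.7,0],
    [0.28,0.368,0,53.4,0]
  ]
}}

```text
t: 1.1
position: [532.8, -147.0, 231.0]
tool_rot: [-3.141, -0.0, 1.39]
wrist_force: [0.1, -0.4, -0.9]
width: -0.002
grasp_force: 0.0
```

Emit:
{"method": "send_rows", "body": {
  "increments": [
    [0.035,0.046,0,6.7,0],
    [0.07,0.092,0,13.4,0],
    [0.105,0.138,0,20,0],
    [0.142,0.183,-0.02,26.6,0],
    [0.142,0.183,-0.05,26.6,0],
    [0.142,0.183,-0.08,26.6,0],
    [0.142,0.183,-0.09,26.6,0],
    [0.142,0.183,-0.09,26.6,0]
  ]
}}

```text
t: 2.1
position: [673.6, 34.1, 140.8]
tool_rot: [-3.14, -0.001, 1.85]
wrist_force: [0.8, -0.1, 1.0]
width: -0.002
grasp_force: 0.0
```

Emit:
{"method": "send_rows", "body": {
  "increments": [
    [0,0,-0.012,0,0],
    [0,0,-0.023,0,0],
    [0,0,-0.028,0,0],
    [0,0,-0.032,0,0],
    [0,0,-0.036,0,0],
    [0,0,-0.04,0,0],
    [0,0,-0.044,0,0],
    [0,0,-0.044,0,0]
  ]
}}

```text
t: 3.1
position: [673.9, 34.2, 98.3]
tool_rot: [-3.141, 0.0, 1.85]
wrist_force: [-3.6, -0.8, 7.0]
width: -0.0
grasp_force: 3.2
```

Emit:
{"method": "send_rows", "body": {
  "increments": [
    [0,0,-0.002,0,0],
    [0,0,-0.004,0,0],
    [0,0,-0.004,0,0]
  ]
}}

```text
t: 3.48
position: [674.2, 34.2, 95.1]
tool_rot: [3.142, 0.0, 1.85]
wrist_force: [-4.6, 0.1, 8.0]
width: -0.002
grasp_force: 4.2
```

Emit:
{"method": "send_rows", "body": {
  "increments": [
    [0,0,-0.002,0,0],
    [0,0,-0.002,0,0]
  ]
}}

```text
t: 3.72
position: [674.3, 34.2, 95.0]
tool_rot: [3.142, 0.001, 1.85]
wrist_force: [-9.6, 1.1, 18.0]
width: 0.001
grasp_force: 8.7
```

The plunger has bottomed out. I'll release it and rise.

Emit:
{"method": "send_rows", "body": {
  "increments": [
    [0,0,0.006,0,0],
    [0,0,0.014,0,0],
    [0,0,0.022,0,0],
    [0,0,0.04,0,0],
    [0,0,0.08,0,0],
    [-0.02,-0.02,0.1,0,0.3],
    [-0.05,-0.05,0.11,0,0.3],
    [-0.05,-0.05,0.11,0,0.3]
  ]
}}

```text
t: 4.72
position: [623.7, -17.5, 203.3]
tool_rot: [3.14, 0.001, 1.848]
wrist_force: [0.1, 1.0, -0.3]
width: 0.297
grasp_force: 0.0
```

```bash
python3 - <<'E'
from h import *
st=r.read_state(); p,d=r.capture("wrist"); s,_=r.capture("scene"); np.savez("w.npz",p=p,d=d,pos=st["position"],rot=st["tool_rot"])
c=s[215:365,150:325]
cv2.imwrite("pics/w1.png",np.hstack([cv2.resize(p,(400,300)),cv2.resize(c,(400,300))])[...,::-1])
print(st["position"],st["width"])
E
```

```text
[623.65543884 -17.50110377 203.28546151] 0.29703347393099677
```

View pics/w1.png

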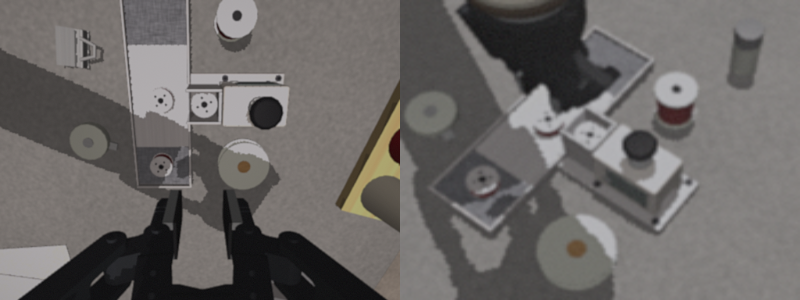

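Wrist view at half scale: bobbin_1 lies out at (161,101) and the waiting bobbin is at (160,166). The plunger is up and a stack is still in the magazine at (204,104).

```bash
cat >> h.py <<'E'
Y=np.radians(16);ex=np.array([np.cos(Y),np.sin(Y)]);ey=np.array([-ex[1],ex[0]]);O=np.array([618.5,18.3])
def disp(q): q=np.asarray(q)[:2]-O; return np.array([q@ex,q@ey]).round(1)
E
python3 - <<'E'
from h import *
f=np.load("w.npz");C=cam("wrist",dict(position=f["pos"],tool_rot=f["rot"]))
for n,u,v,z in(("bob",161,101,27),("wait",160,166,27),("knob",266,113,113),("mag",204,104,75),("TL",121,0,20),("lip@bob",131,101,19),("back@bot",190,150,21),("botR",191,186,21),("botL",137,188,20)):
    q=ray(C,u*1.28,v*1.28,z); print(n,q.round(1),disp(q))
E
```

```text
bob [564.9   4.1  27. ] [-55.4   1.2]
wait [583.  -81.6  27. ] [-61.7 -86.3]
knob [670.2  35.6 113. ] [54.5  2.4]
mag [614.8  22.3  75. ] [-2.5  4.9]
TL [495.8 100.7  20. ] [-95.2 113. ]
lip@bob [527.3  -7.7  19. ] [-94.9   0.1]
back@bot [616.5 -50.5  21. ] [-20.9 -65.6]
botR [ 631.8 -102.4   21. ] [ -20.4 -119.7]
botL [ 558.6 -126.9   20. ] [ -97.7 -123.1]
```

```bash
python3 - <<'E'
from h import *
f=np.load("w.npz");d=f["d"];K,Q,e=cam("wrist",dict(position=f["pos"],tool_rot=f["rot"]))
v,u=np.mgrid[0:384,0:512]; P=np.stack([(u-K[0,2])/K[0,0]*d,(v-K[1,2])/K[1,1]*d,d],-1)
T=r.camera_info("wrist")["hand_eye"]; P=P@T[:3,:3].T+T[:3,3]
m=(d>0)&(P[...,2]<8)&(np.abs(P[...,1])<90)
q=P[m]
for a in range(-130,8,8):
    s=q[(q[:,2]>=a)&(q[:,2]<a+8)]
    if len(s)>5: print(a,len(s),"y",np.percentile(s[:,1],[1,99]).round(),"x",np.percentile(s[:,0],[1,99]).round())
    
g=q[q[:,2]>-14]; print("gap",g[g[:,1]<0][:,1].max() if len(g) else None, g[g[:,1]>0][:,1].min() if len(g) else None)
E
```

```text
-90 1701 y [-54.  54.] x [11. 18.]
-82 7282 y [-57.  57.] x [ 4. 17.]
-74 4623 y [-54.  53.] x [ 2. 17.]
-66 5004 y [-50.  49.] x [-12.  12.]
-58 5452 y [-46.  46.] x [-12.  13.]
-50 1788 y [-43.  42.] x [-7. 13.]
-42 1079 y [-23.  23.] x [-11.  11.]
-34 865 y [-26.  26.] x [-10.  11.]
-26 752 y [-26.  26.] x [-10.  11.]
-18 637 y [-26.  26.] x [-10.  11.]
-10 281 y [-24.  24.] x [-11.  11.]
gap -12.844722533829778 12.540286276418886
```

The linkage would hit the magazine in this orientation, so I'll turn 90° and push with the shut fingers along the tray.

Emit:
{"method": "send_rows", "body": {
  "increments": [
    [-0.01,-0.003,0,10.5,0],
    [-0.02,-0.006,0,21,0],
    [-0.03,-0.009,-0.01,31.5,0],
    [-0.04,-0.013,-0.02,42,0],
    [-0.0476,-0.016,-0.03,52.5,0],
    [-0.0476,-0.016,-0.04,63,0],
    [-0.0476,-0.016,-0.06,73.5,0],
    [-0.0476,-0.016,-0.08,84,0]
  ]
}}

```text
t: 5.82
position: [577.1, -31.0, 120.6]
tool_rot: [3.141, 0.0, -2.96]
wrist_force: [0.5, -0.9, -0.4]
width: 0.001
grasp_force: 0.0
```

Emit:
{"method": "send_rows", "body": {
  "increments": [
    [0,0,0,6.1,0],
    [0,0,-0.02,6.1,0],
    [0,0,-0.04,6.1,0],
    [0,0,-0.04,6.1,0]
  ]
}}

```text
t: 6.32
position: [575.4, -30.7, 79.3]
tool_rot: [3.139, -0.003, -2.86]
wrist_force: [-0.0, 0.9, 0.5]
width: 0.001
grasp_force: 0.0
```

```bash
python3 - <<'E'
from h import *
st=r.read_state(); p,d=r.capture("wrist"); np.savez("w.npz",p=p,d=d,pos=st["position"],rot=st["tool_rot"])
cv2.imwrite("pics/w2.png",p[...,::-1])
print(st["t"],st["position"],st["tool_rot"],disp(st["position"]))
E
```

```text
6.325 [575.35351872 -30.70867817  79.28899273] [ 3.13921174 -0.00348218 -2.85969395] [-55.  -35.2]
```

View pics/w2.png

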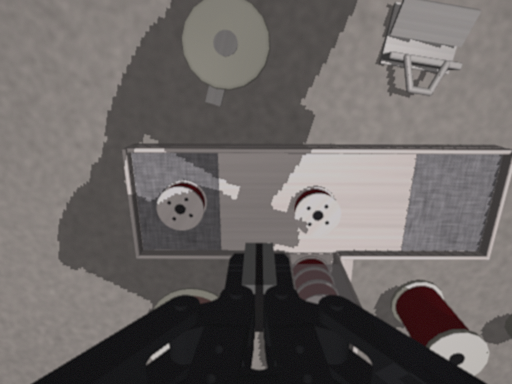

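bobbin_1's top face is centred at (318,215), the waiting bobbin at (180,209), and the felt boundary is near column 412. The fingertips, at column 260, are between the two bobbins.

```bash
python3 - <<'E'
from h import *
f=np.load("w.npz");C=cam("wrist",dict(position=f["pos"],tool_rot=f["rot"]))
for n,u,v,z in(("bob",318,215,27),("wait",180,209,27),("feltedge",410,200,12),("feltedge2",415,155,19),("TR",512,150,19),("BR",489,258,21),("lip",318,150,19),("backrim",420,257,21)):
    q=ray(C,u,v,z); print(n,q.round(1),disp(q))
E
```

```text
bob [564.3   5.5  27. ] [-55.6   2.6]
wait [585.1 -81.7  27. ] [-59.7 -86.9]
feltedge [541.4  67.4  12. ] [-60.6  68.5]
feltedge2 [510.9  53.5  19. ] [-93.7  63.5]
TR [490.8 111.3  19. ] [-97.1 124.6]
BR [564.  134.2  21. ] [-20.4 126.4]
lip [525.   -6.9  19. ] [-96.9   1.5]
backrim [576.8  87.   21. ] [-21.2  77.6]
```

Emit:
{"method": "send_rows", "body": {
  "increments": [
    [0,0,-0.025,0,0],
    [0,0,-0.05,0,0],
    [0,0,-0.062,0,0],
    [-0.0014,0.0048,-0.062,0,0],
    [-0.0028,0.0096,-0.062,0,0],
    [-0.0044,0.0154,-0.062,0,0],
    [-0.0061,0.0211,-0.062,0,0],
    [-0.0077,0.0269,-0.062,0,0]
  ]
}}

```text
t: 7.38
position: [569.7, -5.0, 20.4]
tool_rot: [-3.14, 0.002, -2.86]
wrist_force: [1.1, -2.2, 4.8]
width: 0.0
grasp_force: 2.4
```

Emit:
{"method": "send_rows", "body": {
  "increments": [
    [-0.0017,0.0058,0,0,0],
    [-0.0033,0.0115,0,0,0],
    [-0.005,0.0173,0,0,0],
    [-0.0061,0.0211,0,0,0],
    [-0.0066,0.0231,0,0,0],
    [-0.0066,0.0231,0,0,0]
  ]
}}

```text
t: 8.12
position: [563.2, 18.1, 20.4]
tool_rot: [-3.14, 0.002, -2.86]
wrist_force: [0.7, -1.5, 5.5]
width: 0.001
grasp_force: 3.0
```

```bash
python3 - <<'E'
from h import *
st=r.read_state(); p,d=r.capture("wrist"); np.savez("w.npz",p=p,d=d,pos=st["position"],rot=st["tool_rot"])
cv2.imwrite("pics/w3.png",p[...,::-1])
print(st["t"],st["position"],st["tool_rot"],disp(st["position"]))
E
```

```text
8.125 [563.21065073  18.1356336   20.3762542 ] [-3.14023760e+00  2.08965621e-03 -2.86037737e+00] [-53.2  15.1]
```

View pics/w3.png

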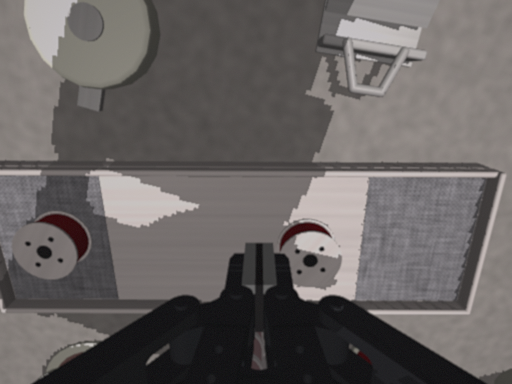

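The bobbin's top face is at (312,258), flat and right at the fingertip edge. There's an upward force of about 5 N, so I'll check where it comes from.

```bash
python3 - <<'E'
from h import *
st=r.read_state(); print(st["wrist_force"],st["ft_torque"],st["position"])
f=np.load("w.npz");K,Q,e=C=cam("wrist",dict(position=f["pos"],tool_rot=f["rot"]));d=f["d"]
for n,u,v,z in(("bob",312,259,27),("wait",45,252,27),("feltedge",363,230,12),("BR",468,309,21),("TR",500,172,20)):
    q=ray(C,u,v,z); print(n,q.round(1),disp(q))
P=lambda u,v: Q@(np.linalg.inv(K)@[u,v,1]*d[v,u])+e
for u,v in((300,240),(325,240),(335,258),(325,272),(302,275),(310,260),(45,235),(60,255),(30,255),(330,200),(290,215),(440,220),(150,250)): q=P(u,v); print(u,v,disp(q),q[2].round(1))
E
```

```text
[ 0.62280089 -2.12556639  6.24323761] [-0.21059066 -0.11333599  0.0023869 ] [563.19955068  18.14059967  20.37182698]
bob [553.7  41.   27. ] [-56.1  39.7]
wait [585.3 -82.1  27. ] [-59.5 -87.4]
feltedge [538.2  65.7  12. ] [-64.2  67.7]
BR [562.4 132.3  21. ] [-22.5 125. ]
TR [490.6 111.   20. ] [-97.4 124.3]
300 240 [-67.2  33.3] 28.8
325 240 [-67.   44.9] 28.4
335 258 [-57.8  50.1] 29.0
325 272 [-49.6  46.2] 28.1
302 275 [-48.   35.1] 28.3
310 260 [-56.7  38.4] 28.9
45 235 [-69.5 -84. ] 29.0
60 255 [-58.7 -79.6] 28.3
30 255 [-58.3 -94.3] 27.7
330 200 [-81.1  49.3] 13.3
290 215 [-73.1  29.8] 13.5
440 220 [-70.5 105.3] 13.4
150 250 [-53.2 -42.3] 13.7
```

The bobbin is flat, but the tip seems to be pressing down on it. I'll back off and re-approach lower.

Emit:
{"method": "send_rows", "body": {
  "increments": [
    [0.0014,-0.0048,0,0,0],
    [0.0028,-0.0096,0,0,0],
    [0.0028,-0.0096,0,0,0]
  ]
}}

```text
t: 8.55
position: [564.2, 8.6, 18.6]
tool_rot: [3.141, -0.002, -2.861]
wrist_force: [-0.2, 0.1, -0.1]
width: -0.003
grasp_force: 0.0
```

Emit:
{"method": "send_rows", "body": {
  "increments": [
    [0,0,-0.002,0,0],
    [0,0,-0.004,0,0],
    [0,0,-0.004,0,0]
  ]
}}

```text
t: 8.93
position: [564.5, 8.8, 14.9]
tool_rot: [3.141, -0.001, -2.86]
wrist_force: [0.9, 0.5, -0.1]
width: -0.001
grasp_force: 0.0
```

Emit:
{"method": "send_rows", "body": {
  "increments": [
    [-0.0014,0.0048,0,0,0],
    [-0.0028,0.0096,0,0,0],
    [-0.0041,0.0144,0,0,0],
    [-0.0055,0.0192,0,0,0],
    [-0.0069,0.024,0,0,0],
    [-0.0083,0.0288,0,0,0],
    [-0.0096,0.0336,0,0,0],
    [-0.0096,0.0336,0,0,0]
  ]
}}

```text
t: 9.93
position: [555.2, 42.6, 15.3]
tool_rot: [3.141, -0.0, -2.86]
wrist_force: [0.7, -0.2, -0.1]
width: -0.002
grasp_force: 0.0
```

Clean contact now. I'll push on slowly and look.

Emit:
{"method": "send_rows", "body": {
  "increments": [
    [-0.0014,0.0048,0,0,0],
    [-0.0028,0.0096,0,0,0],
    [-0.0039,0.0135,0,0,0],
    [-0.005,0.0173,0,0,0],
    [-0.0058,0.0202,0,0,0],
    [-0.0063,0.022,0,0,0],
    [-0.0063,0.022,0,0,0]
  ]
}}

```text
t: 10.8
position: [549.0, 64.3, 15.3]
tool_rot: [3.142, -0.0, -2.86]
wrist_force: [0.2, -0.1, 0.1]
width: -0.003
grasp_force: 0.0
```

```bash
python3 - <<'E'
from h import *
st=r.read_state(); p,d=r.capture("wrist"); np.savez("w.npz",p=p,d=d,pos=st["position"],rot=st["tool_rot"])
cv2.imwrite("pics/w4.png",p[...,::-1])
print(st["t"],st["position"],st["wrist_force"],disp(st["position"]))
E
```

```text
10.8 [548.98885271  64.32138716  15.29482718] [ 0.18902272 -0.10340366  0.08271077] [-54.1  63.4]
```

View pics/w4.png

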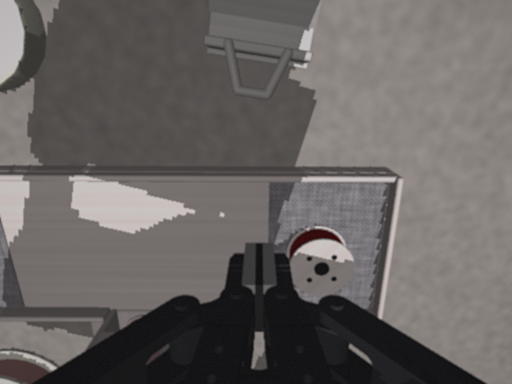

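```bash
python3 - <<'E'
from h import *
f=np.load("w.npz");C=cam("wrist",dict(position=f["pos"],tool_rot=f["rot"]))
for n,u,v,z in(("bob",321,269,27),("feltedge",270,200,12),("wall",398,180,21),("wall2",380,310,21),("innerbase",388,215,12)):
    q=ray(C,u,v,z); print(n,q.round(1),disp(q))
E
```

```text
bob [540.7  91.3  27. ] [-54.7  91.6]
feltedge [519.7  60.6  12. ] [-83.4  67.9]
wall [491.8 111.   21. ] [-96.3 124. ]
wall2 [558.4 130.7  21. ] [-26.7 124.6]
innerbase [511.2 118.3  12. ] [-75.6 125.7]
```

The bobbin is flat on the felt, about 4 mm short of the pad's centre along the tray. I'll nudge it 3 mm further, back off and lift away.

Emit:
{"method": "send_rows", "body": {
  "increments": [
    [-0.0004,0.0015,0,0,0],
    [-0.0008,0.0029,0,0,0],
    [-0.0008,0.0029,0,0,0],
    [0.001,-0.004,0,0,0],
    [0.004,-0.014,0,0,0],
    [0.004,-0.014,0.03,0,0],
    [0.004,-0.014,0.08,0,0],
    [0.004,-0.014,0.13,0,0]
  ]
}}

```text
t: 11.85
position: [552.9, 49.4, 146.5]
tool_rot: [3.142, -0.0, -2.861]
wrist_force: [1.5, -0.4, -0.7]
width: 0.003
grasp_force: 0.0
```

Emit:
{"method": "send_rows", "body": {
  "increments": [
    [0,-0.04,0.03,0,0],
    [0,-0.08,0.06,0,0],
    [0,-0.13,0.07,0,0],
    [0,-0.18,0.07,0,0],
    [0,-0.22,0.07,0,0],
    [0,-0.22,0.07,0,0]
  ]
}}

```text
t: 12.6
position: [552.7, -173.2, 215.3]
tool_rot: [-3.141, -0.0, -2.865]
wrist_force: [0.0, 0.5, -0.7]
width: -0.001
grasp_force: 0.0
```

```bash
python3 - <<'E'
from h import *
s,_=r.capture("scene"); st=r.read_state(); print(st["t"],st["position"],st["wrist_force"])
c=s[215:365,150:325]; cv2.imwrite("pics/fin.png",cv2.resize(c,None,fx=4.5,fy=4,interpolation=cv2.INTER_CUBIC)[...,::-1])
E
```

```text
12.65 [ 552.71789819 -171.40880443  215.1684566 ] [ 0.20045913  0.4430784  -0.21821034]
```

View pics/fin.png

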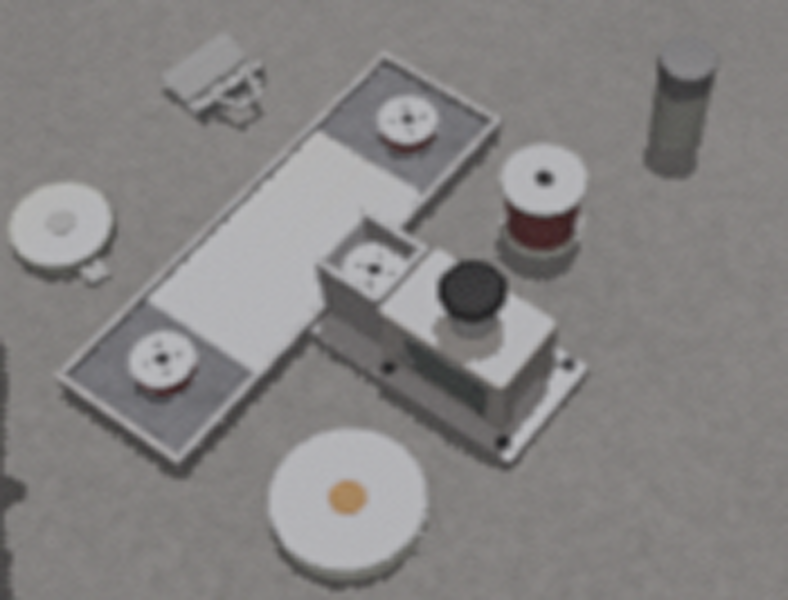

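The final view shows the bobbin flat and wholly on the free felt at (407,120). The waiting bobbin, the stack and the bystanders in view haven't moved, the plunger is up, and the arm is clear.

```bash
python3 -c "
from cell import r
print(r.hand_in())"
```

```text
the job is handed in; nothing more can be done
None
```

The job is handed in, result not reported: one bobbin was dispensed and nudged flat onto the empty felt pad, about 1 mm from its centre along the tray by estimate, and the last scene picture showed nothing else around the dispenser moved (the phone and hole punch were outside that view).

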